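Brush out a sample cell and hold it in the lamp beam

TASK

Scrub the inside of the square glass sample cell where it stands in the rack: three full strokes to the bottom with the long brush, without ramming the glass, then stand the brush back in its pipe and let go of it. Now take the cell by its two frosted faces only, never touching the clear ones with the fingers, and hold it up in the lamp's light path midway between lamp and white tile: upright, still, centred in the beam, the beam passing straight through the clear faces. Finish while still holding it there, and leave the two bottles, the folding rule and the tape measure where they are.

Things in the scene. Friction and masses are not known exactly. Their poses are not given: they have to be found in the camera images.
- cell: open-topped square glass cuvette, loose, 50 g: 30 x 30 mm outside, 62 mm tall, inside 25 x 25 mm, floor 3 mm thick. Origin: centre of underside; z up. Milky FROSTED walls: the +x and -x faces, each 30 mm wide; CLEAR walls: +y and -y. Stands in any one rack pocket, 1.5 mm play, frosted faces to the rack's long sides, underside 14 mm above the bench; rack top 18 mm above its underside
- cell_mid (a point): centre of the cell, 31 mm above its underside
- rack: grey plastic rack fixed to the bench, 75 mm (x) by 200 mm (y), 32 mm high, with three square pockets 33 mm wide and 18 mm deep on its long centre line at y = -65, 0 and +65 mm. Origin: centre of its underside. The other two pockets hold the two bottles
- brush: long bottle brush, 203 mm, about 40 g, loose, standing upright in the pipe, bristles down. Origin: the middle of its lower tip; z runs up the brush to the handle. Bristles (soft, give way) 20 mm across, on a stiff core 14 mm across, from 0 to 55 mm; 7 mm wire stem up to 95 mm; round wooden handle 16 mm across from 105 to 203 mm
- brush_tip (a point): the lower tip of the brush, middle (its origin)
- brush_grip (a point): on the handle's axis, 165 mm above the tip: a good place to grip
- pipe: brush stand fixed to the bench: an upright piece of grey pipe, 32 mm outside and 27 mm inside diameter, on a 60 x 60 x 12 mm wooden foot; open at the top. Origin: centre of its underside
- pipe_floor (a point): centre of the floor inside the pipe, 15 mm above the bench, on which the brush tip stands; the brush may lean in the pipe after being put back
- pipe_rim (a point): centre of the pipe's mouth, 113 mm above the bench
- lamp: black cylindrical inspection lamp, 50 mm across and 125 mm long, lying level in a bracket on a round 80 mm foot, fixed to the bench. Origin: centre of the foot's underside. It shines level along its +y axis, 105 mm above the bench; its top is at 130 mm
- lamp_lens (a point): centre of the lamp's front rim (48 mm across), where the beam leaves
- beam_mid (a point): point on the beam's axis midway between lamp and tile, 100 mm in front of the lens, 105 mm above the bench; axes as the lamp's (y along the beam, z up)
- tile: white glazed tile 150 x 150 x 8 mm standing on edge across the beam in a 24 mm high wooden foot, fixed, the face towards the lamp about 200 mm from the lens; top edge 156 mm above the bench. Origin: on the bench under its middle; y is square to its face
- bottle_a: round capped sample bottle, 30 mm across, 71 mm tall, in the rack. Origin: centre of its underside. Leave alone
- bottle_b: a second bottle just like it, in the rack. Leave alone
- rule: folded wooden rule lying on the bench, 16 x 235 x 15 mm, long along y. Origin: centre of its underside. Leave alone
- tape: tape measure standing on the bench, 70 x 32 x 62 mm. Origin: centre of its underside. Leave alone

How it is judged:
On the way, in this order (a step that is already met when the one before it is completed fails the run):
1. first stroke: the brush tip is inside the cell, within 12 mm of its floor (x of brush_tip in the frame of cell between -0.0125 and 0.0125 m and y of brush_tip in the frame of cell between -0.0125 and 0.0125 m and angle between cell's own z axis and vertical below 0.15 rad and height (world z) of cell below 0.025 m and z of brush_tip in the frame of cell between -0.002 and 0.015 m).
2. the brush is drawn up, tip at least 35 mm above the cell's floor (angle between cell's own z axis and vertical below 0.15 rad and height (world z) of cell below 0.025 m and z of brush_tip in the frame of cell above 0.038 m).
3. second stroke to the bottom (all of step 1).
4. the brush is drawn up again (all of step 2).
5. third stroke to the bottom (all of step 3).
6. the brush stands in its pipe again, let go (horizontal distance between brush_tip and pipe_floor below 0.014 m and z of brush_tip in the frame of pipe_floor below 0.01 m and angle between brush's own z axis and vertical below 0.25 rad and contact force between the fingers and brush below 0.1 N), for 0.2 s.
7. the cell is held in the light path by its frosted faces (x of cell_mid in the frame of beam_mid between -0.01 and 0.01 m and z of cell_mid in the frame of beam_mid between -0.01 and 0.01 m and y of cell_mid in the frame of beam_mid between -0.04 and 0.04 m and angle between the y axis of cell and the y axis of lamp, either way round below 0.16 rad and angle between cell's own z axis and vertical below 0.14 rad and contact force between the fingers and cell_c0 above 1 N and contact force between the fingers and cell_c1 above 1 N and linear speed of cell below 0.02 m/s and angular speed of cell below 0.2 rad/s and contact force between cell and lamp below 0.1 N and contact force between cell and tile below 0.1 N and contact force between cell and rack below 0.1 N and contact force between cell and pipe below 0.1 N and contact force between cell and brush below 0.1 N), for 0.5 s.
At the end, for the whole second after the job is handed in: Fingers on both frosted faces hold the cell still, clear of all else: centre within 10 mm of the beam axis, 40 mm of midway, upright within 8 degrees, clear faces square to the beam within 9. Brush let go on its pipe's floor; bottles, rule, tape within 15 mm of their places (all of step 6 and all of step 7 and distance of each of bottle_a, bottle_b, rule, tape from where it was at the start of the episode below 0.015 m); the arm keeps its last pose, push and grip.
It fails at once if a finger touches a clear face of the cell (contact force between the fingers and cell_c2 above 0.5 N or contact force between the fingers and cell_c3 above 0.5 N).
It fails at once if the brush is rammed against the glass (over 40 N) (contact force between brush and cell above 40 N).
It fails at once if a bottle, the folding rule or the tape measure is disturbed (over 15 mm) (distance of any of bottle_a, bottle_b, rule, tape from where it was at the start of the episode above 0.015 m).
It also fails if it takes over 67 s, if anything falls off the work surface, if the arm or the gripper's body presses on something with over 40 N, if the wrist force passes 120 N, or if a joint passes its speed limit or range.

ROBOT

A 6-joint arm with a two-finger parallel gripper is mounted at the origin on the work surface. World frame = base frame: x ahead of the robot, y to its left, z up, the work surface at z = 0. Lengths are in m, angles in rad, forces in N, time in s.
With the tool pointing down it reaches from about 0.25 to 0.725 m from the base axis. Payload 4 kg.
Tool frame: the origin (TCP) lies between the finger pads; the fingertips stand 17 mm ahead of it and the grasp point (between the pads) lies 2 mm behind it; z points along the fingers, y is the direction in which the jaws open and shut (so a half turn about z gives the same grasp; the last joint's range is limited). The gripper opens to 85 mm and grips with 20 to 120 N. Pads are 22 mm wide; open, the fingers measure 114 mm over their backs; the gripper's body (76 mm by 85 mm) begins 54 mm behind the grasp point. The pads swing forward as they close: fully open they stand 13 mm farther back than shut.
Start: joints at [1.137, 0.241, 0.005, 1.335, 0, 1.571], TCP at [0.21, 0.454, 0.21] pointing down, gripper open.
Joint ranges: [-2.72, 2.72], [-1.05, 1.87], [-1.09, 1.28], [-1.99, 2.15], [-1.42, 1.44], [-3.14, 3.14]. Speed limits (rad/s): [2.79, 2.79, 3.14, 3.14, 3.14, 3.14].

INTERFACE

Orientations are given as a unit quaternion [x, y, z, w].
In Python, from workcell import readout, viewer, order gives the robot as it stands. The module is installed in compiled form; this text tells all that it offers.
- The arm moves only by the shell command python3 -m crank 'ROWS'. ROWS is text: rows parted by semicolons, each of 7 numbers parted by spaces: the shift along the tool's x, y, z in m, then the turn, a rotation vector about the tool's x, y, z in rad, then the gripper's target within -1 to 1 (shut at 1, half-way at 0, fully open at -1). A call has 1 to 20 rows; each row shifts and turns the pose as measured when the row begins, along the tool's axes as they then stand; what a row does not reach is not made up. A row lasts 1/12 s, in which the tool goes at most 41.7 mm and 7.16 degrees, less where a joint would pass 70% of its speed; a pose out of reach is approached as far as the arm can. A call with a gripper value outside its range is refused whole. The fingers move at their own pace and stop on an object; the grip force is fixed at half the most. Time passes only in rows, so rows that do not move let the fingers close. It gives the time, the measured TCP pose, the force and the opening at its end, in the units of the state.
- readout.get_obs(): the state, without advancing time (a new reading comes with each control period).
- viewer.camera(name): name is "side" or "top" or "wrist"; returns the picture (480x640x3 uint8, red, green, blue); there is no depth.
- viewer.calibration(name): a dict with "fx", "fy", "cx", "cy" (pixels), "eye" and "rotation" of the camera in the world. Camera axes: x right, y down, z forward; pixel columns grow to the right and rows downward; lengths in m; the calibration is good to about 2 mm. A picture is of the moment at which its call begins: read the wrist's pose just before it. calibration takes no time and is no camera call; for the wrist camera it gives the pose at the moment of the call.
- order.job_done(): hands the job in, once; it reports no verdict.
The state is a dict: "clock": time; "joint_pos": joint angles; "joint_vel": joint speeds; "tau": joint torques, N m; "eef_pos": TCP position; "tool_rot": TCP orientation; "ft_force": force on the tool from outside, world axes, zero at the start; "ft_torque": the same for the moment, N m; "grip_width": finger opening in m.
Only numpy, scipy, OpenCV 4.12 (cv2) and the standard library are available. Lean on these libraries where they do the work, as an engineer would, in place of code of your own. Each camera call takes 0.05 s, during which the arm holds its last target. There are 200 camera calls.

## Working session

There is one attempt and no reset: what is moved stays moved. The work goes in short steps, Python scripts to look and compute and a shell command to move; the robot and the scene stay as the last step left them, time stands still between calls to the robot, and variables do not carry over. Pictures are saved under pics/ and viewed, about 8 in all and at most 12, crops included, and the job is handed in when it is done.

```bash
mkdir -p pics; python3 - <<'E'
from workcell import readout, viewer
import cv2
o=readout.get_obs(); print({k:(v if not hasattr(v,'round') else v.round(4) if hasattr(v,'shape') else v) for k,v in o.items()})
for n in("side","top"):
    c=viewer.calibration(n); print(n,c)
    cv2.imwrite(f"pics/{n}0.png",viewer.camera(n)[:,:,::-1])
E
```

```text
{'clock': 0.0, 'joint_pos': array([1.137 , 0.2414, 0.0037, 1.3352, 0.    , 1.5708]), 'joint_vel': array([ 0.0011,  0.001 , -0.0001,  0.001 ,  0.0011, -0.0009]), 'tau': array([ 1.50000e-03, -3.72315e+01,  2.52410e+01,  1.69000e-02,
        1.00000e-04, -0.00000e+00]), 'eef_pos': array([0.2099, 0.4531, 0.2094]), 'tool_rot': array([ 2.152e-01,  9.766e-01, -1.000e-03, -2.000e-04]), 'ft_force': array([ 0.2897,  0.05  , -0.7175]), 'ft_torque': array([-0.019 ,  0.0165,  0.0285]), 'grip_width': 0.08549498627035011}
side {'fx': 531.1521866668094, 'fy': 531.1521866668094, 'cx': 313.68010680304275, 'cy': 244.2589249409153, 'eye': array([0.40151667, 0.85782104, 0.65366102]), 'rotation': array([-0.08608622,  0.85869587, -0.50304513,  0.0466494 ])}
top {'fx': 595.4335423923127, 'fy': 595.4335423923127, 'cx': 322.7988568157925, 'cy': 248.79513787548498, 'eye': array([ 0.42196332, -0.02046066,  1.33412324]), 'rotation': array([-0.70078571,  0.70933338, -0.04715304,  0.05934757])}
```

View pics/side0.png

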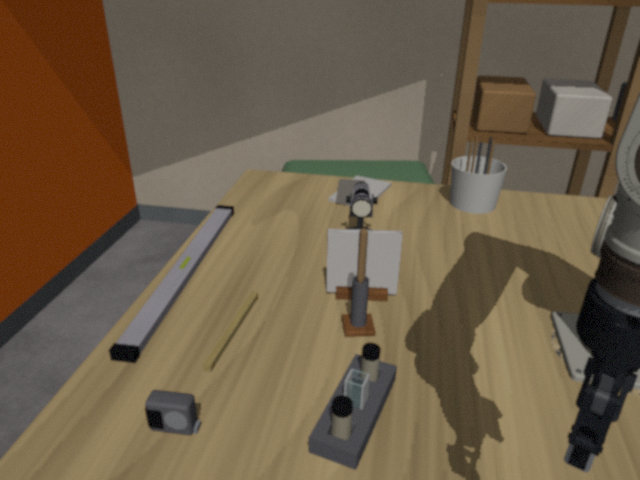

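View pics/top0.png

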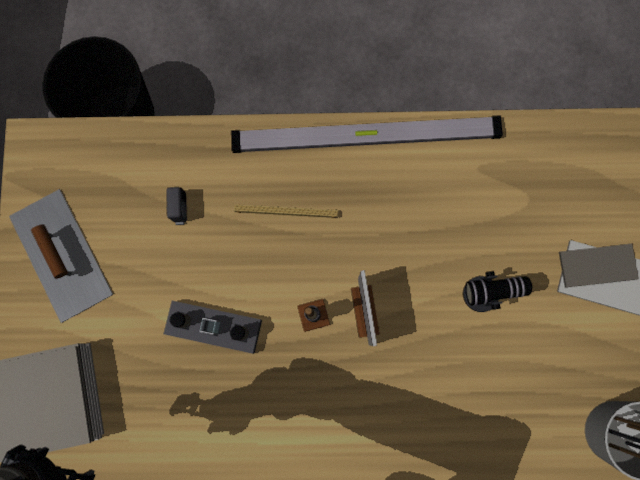

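The cell stands in the middle pocket at about top (209,326). The brush is at (313,314), the tile at (367,308) and the lamp at (498,292). Next I'll enlarge for pixel measurement.

```bash
cat > h.py <<'E'
import numpy as np
from workcell import readout, viewer
from scipy.spatial.transform import Rotation as R
def ray(c,u,v):
    d=R.from_quat(c["rotation"]).apply([(u-c["cx"])/c["fx"],(v-c["cy"])/c["fy"],1.]); return np.array(c["eye"]),d
def plane(c,u,v,z):
    e,d=ray(c,u,v); return e+d*(z-e[2])/d[2]
def proj(c,p):
    q=R.from_quat(c["rotation"]).inv().apply(np.array(p)-c["eye"]); return c["fx"]*q[0]/q[2]+c["cx"],c["fy"]*q[1]/q[2]+c["cy"]
def two(c1,p1,c2,p2):
    e1,d1=ray(c1,*p1);e2,d2=ray(c2,*p2)
    s=np.linalg.lstsq(np.c_[d1,-d2],e2-e1,rcond=None)[0]; a=e1+s[0]*d1;b=e2+s[1]*d2
    return (a+b)/2,np.linalg.norm(a-b)
E
python3 - <<'E'
import cv2,numpy as np
from h import *
t=cv2.imread("pics/top0.png");s=cv2.imread("pics/side0.png")
c=np.zeros((600,800,3),np.uint8)
z=lambda a,k:cv2.resize(a,None,fx=k,fy=k,interpolation=cv2.INTER_CUBIC)
c[:300]=z(t[220:370,150:550],2)
c[300:,:330]=z(s[345:465,300:410+22],2.5)
c[300:,330:630]=z(s[170:290,310:430],2.5)
c[300:,640:800]=z(s[225:345,330:394],2.5)
cv2.imwrite("pics/crop1.png",c)
C=viewer.calibration("top")
print("rot cols",R.from_quat(C["rotation"]).as_matrix().round(3))
for n,u,v,h in [("cell",209,326,.076),("rack",213,327,.032),("brushtop",313,314,.218),("tile",367,308,.156),("lamp",498,291,.13)]: print(n,plane(C,u,v,h).round(3))
E
```

```text
rot cols [[-0.011 -0.989  0.15 ]
 [-1.     0.013  0.016]
 [-0.018 -0.15  -0.989]]
cell [0.452 0.241 0.076]
rack [0.451 0.242 0.032]
brushtop [0.469 0.018 0.218]
tile [ 0.482 -0.087  0.156]
lamp [ 0.514 -0.352  0.13 ]
```

View pics/crop1.png

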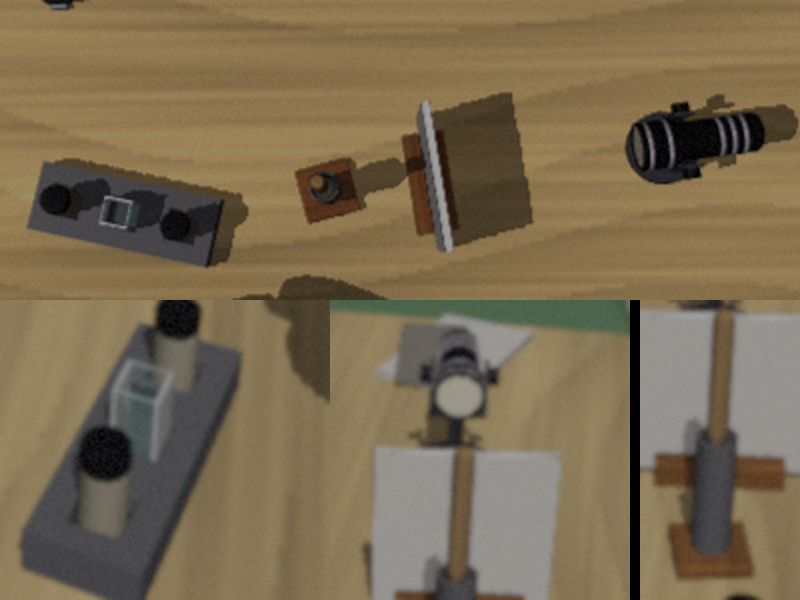

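The crop shows the rack's top face with corners near (45,162), (222,198), (28,229) and (210,264). The cell rim is centred near (119,212). The lens disc is at crop (459,396), and the brush handle leans slightly.

```bash
python3 - <<'E'
import cv2
from h import *
T=viewer.calibration("top");S=viewer.calibration("side")
tp=lambda u,v:(150+u/2-.25,220+v/2-.25)
k=[plane(T,*tp(*p),.032) for p in[(45,162),(222,198),(28,229),(209,264)]]
m=np.mean(k,0);d=k[0]+k[2]-k[1]-k[3];w=k[0]+k[1]-k[2]-k[3]
print("rack",m.round(4),"yaw long",np.degrees(np.arctan2(-d[0],d[1])),"short",np.degrees(np.arctan2(w[1],w[0])),np.linalg.norm(d)/2,np.linalg.norm(w)/2)
print("cell rim",plane(T,*tp(119,212),.076).round(4))
print("cell side", plane(S,300+(143)/2.5,345+(75)/2.5,.076).round(4))
t=cv2.imread("pics/top0.png").astype(int)
# tile top edge
sub=t[265:350,350:385]; mk=((sub.min(2)>120)).astype(np.uint8)
P=np.argwhere(mk)[:,::-1].astype(np.float32); r=cv2.minAreaRect(P);b=cv2.boxPoints(r)+[350,265]
bb=sorted(b.tolist(),key=lambda p:p[1]); e0=np.mean(bb[:2],0);e1=np.mean(bb[2:],0)
A,B=plane(T,*e0,.156),plane(T,*e1,.156)
print("tile",len(P),r,A.round(4),B.round(4),((A+B)/2).round(4),"yaw",np.degrees(np.arctan2((A-B)[1],(A-B)[0])),np.linalg.norm(A-B))
# lamp
f,g=plane(T,*tp(640,146),.129),plane(T,*tp(757,132),.129)
print("lamp top front",f.round(4),g.round(4),np.degrees(np.arctan2(-(f-g)[0],(f-g)[1])),np.linalg.norm(f-g))
print("lens",plane(S,361.4,208.2,.105).round(4))
# brush / pipe
h=two(T,tp(318,180),S,(363,229.5));print("handle top",h)
for q in[(318,178),(321,184)]:print(plane(T,*tp(*q),.218).round(4))
print("S handle top",plane(S,363,229.5,.218).round(4),"rim",plane(S,359.2,279,.113).round(4))
ft=[plane(T,*tp(*p),.012) for p in[(296,171),(350,158),(306,222),(361,209)]];print("foot",np.mean(ft,0).round(4))
E
```

```text
rack [0.4526 0.2427 0.032 ] yaw long -11.671256787241562 short -11.946368742015535 0.20026439088784345 0.07320781751148914
cell rim [0.4527 0.2409 0.076 ]
cell side [0.452  0.2389 0.076 ]
tile 265 ((18.027027130126953, 42.66216278076172), (75.95233917236328, 3.452378749847412), 80.53767395019531) [ 0.557  -0.0781  0.156 ] [ 0.4097 -0.0994  0.156 ] [ 0.4833 -0.0888  0.156 ] yaw 8.230227263980636 0.14882734116493326
lamp top front [ 0.5116 -0.2959  0.129 ] [ 0.5242 -0.414   0.129 ] 6.129078862228971 0.11875771820319393
lens [ 0.5106 -0.2987  0.105 ]
handle top (array([0.47598929, 0.0253697 , 0.21769265]), np.float64(0.0017282934690089128))
[0.4787 0.0254 0.218 ]
[0.4731 0.0226 0.218 ]
S handle top [0.4751 0.026  0.218 ] rim [0.4768 0.0248 0.113 ]
foot [0.4759 0.0226 0.012 ]
```

```bash
cat >> h.py <<'E'
def go(p,yaw,look=True):
    """shift in present tool axes and remaining turn (about tool z) to put TCP at p, tool down, jaw yaw (deg)"""
    o=readout.get_obs(); M=R.from_quat(o["tool_rot"]); a=np.radians(yaw); y=np.array([np.cos(a),np.sin(a),0]); z=np.array([0,0,-1.])
    G=R.from_matrix(np.c_[np.cross(y,z),y,z]); rv=(M.inv()*G).as_rotvec()
    print("t",round(o["clock"],2),"tcp",o["eef_pos"].round(4),"shift mm",(M.inv().apply(np.array(p)-o["eef_pos"])*1e3).round(1),"after turn",(G.inv().apply(np.array(p)-o["eef_pos"])*1e3).round(1),"turn",rv.round(3),"F",o["ft_force"].round(2),"w",round(o["grip_width"],4),"q",o["joint_pos"].round(2))
E
python3 -m crank '0 0 -0.025 0 0 0.124 -1;0 0 -0.025 0 0 0.124 -1;0 0 -0.02 0 0 0.124 -1;0 0 0 0 0 0.124 -1;0 0 0 0 0 0.124 -1;0 0 0 0 0 0.124 -1;0 0 0 0 0 0.124 -1;0 0 0 0 0 0.124 -1;0 0 0 0 0 0.124 -1;0 0 0 0 0 0.124 -1;0 0 0 0 0 0.124 -1'
python3 -c "
from h import *
go([.4755,.0245,.27],-11.8)"
```

```text
clock: 1.02
eef_pos: [0.2082, 0.4495, 0.2766]
tool_rot: [0.787, 0.616, -0.008, 0.004]
ft_force: [0.5, -0.2, -0.3]
grip_width: 0.0856
t 1.02 tcp [0.2082 0.4495 0.2766] shift mm [-348.2  361.6   11.2] after turn [-361.3  348.5    6.6] turn [-0.004  0.017 -0.037] F [ 0.53 -0.19 -0.34] w 0.0856 q [ 1.14  0.23  0.16  1.52 -0.    2.95]
```

```bash
python3 -m crank '-0.028 0.029 0.001 0 0.002 -0.004 -1;-0.028 0.029 0.001 0 0.002 -0.004 -1;-0.028 0.029 0.001 0 0.002 -0.004 -1;-0.028 0.029 0.001 0 0.002 -0.004 -1;-0.028 0.029 0 0 0.002 -0.004 -1;-0.028 0.029 0 0 0.002 -0.004 -1;-0.028 0.029 0 0 0 0 -1;-0.028 0.029 0 0 0 0 -1;-0.028 0.029 0 0 0 0 -1;-0.028 0.029 0 0 0 0 -1;-0.028 0.029 0 0 0 0 -1;0 0 0 0 0 0 -1'
python3 - <<'E'
from h import *
import cv2
go([.4755,.0245,.27],-11.8)
c=viewer.calibration("wrist");cv2.imwrite("pics/w1.png",viewer.camera("wrist")[:,:,::-1])
print(c)
for n,p in dict(htop=(.4755,.0245,.218),rim=(.4765,.0242,.113),lens=(.511,-.2975,.105),cell=(.4527,.2409,.076)).items(): print(n,np.round(proj(c,p)))
E
```

```text
clock: 2.02
eef_pos: [0.4548, 0.0644, 0.2667]
tool_rot: [0.778, 0.628, -0.007, 0.0]
ft_force: [-0.6, 0.7, -0.4]
grip_width: 0.0852
t 2.02 tcp [0.4548 0.0644 0.2667] shift mm [-34.7  28.6  -3.2] after turn [-34.8  28.4  -3.3] turn [-0.009  0.012 -0.006] F [-0.55  0.69 -0.39] w 0.0852 q [ 0.15  0.15  0.04  1.47 -0.01  1.93]
{'fx': 337.65587192436436, 'fy': 337.65587192436436, 'cx': 315.8638276928017, 'cy': 235.88738430458014, 'eye': array([0.47345409, 0.14324267, 0.42893906]), 'rotation': array([ 0.98138551, -0.10324155, -0.02160425,  0.16048961])}
htop [357. 296.]
rim [347. 245.]
lens [417. 464.]
cell [274.  16.]
```

View pics/w1.png

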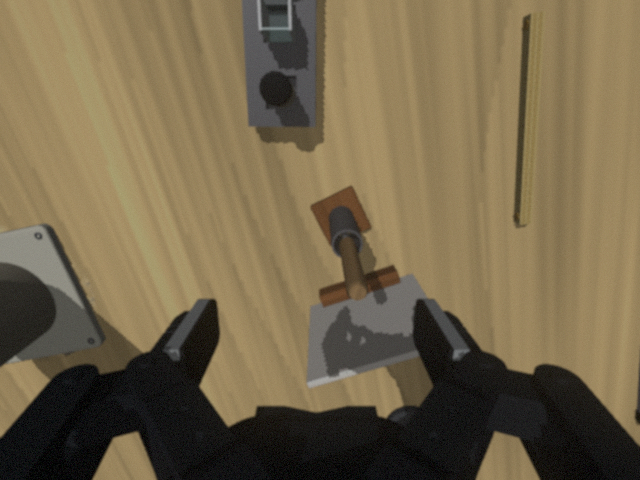

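The handle top is at (357,291) and the rim at (345,241), which agree with the predictions to within about 5 px. That puts the handle about 2 mm further in y. I'll approach and grip.

```bash
python3 -m crank '-0.017 0.015 -0.002 -0.004 0.006 -0.003 -1;-0.016 0.014 0 -0.004 0.006 -0.003 -1;0 0 0 0 0 0 -1'
python3 -c "
from h import *
go([.4755,.0258,.178],-11.8)"
```

```text
clock: 2.32
eef_pos: [0.4736, 0.0285, 0.2671]
tool_rot: [0.775, 0.632, -0.001, -0.004]
ft_force: [0.1, 0.3, -0.4]
grip_width: 0.0853
t 2.32 tcp [0.4736 0.0285 0.2671] shift mm [-2.5  3.1 89.1] after turn [-2.2  2.4 89.1] turn [-0.008 -0.003  0.002] F [ 0.13  0.26 -0.36] w 0.0853 q [0.06 0.18 0.07 1.47 0.   1.83]
```

```bash
python3 -m crank '-0.002 0.002 0.015 -0.004 -0.001 0 -1;0 0 0.02 -0.004 0 0 -1;0 0 0.02 0 0 0 -1;0 0 0.02 0 0 0 -1;0 0 0.014 0 0 0 -1;0 0 0 0 0 0 -1'
python3 -c "
from h import *
go([.4755,.0258,.178],-11.8)"
```

```text
clock: 2.82
eef_pos: [0.4714, 0.0339, 0.175]
tool_rot: [0.773, 0.634, 0.001, -0.002]
ft_force: [-0.5, -0.1, -0.4]
grip_width: 0.0857
t 2.82 tcp [0.4714 0.0339 0.175 ] shift mm [-7.2  5.6 -3.1] after turn [-7.1  5.7 -3. ] turn [-0.002 -0.005  0.009] F [-0.47 -0.06 -0.36] w 0.0857 q [ 0.07  0.21 -0.13  1.23  0.01  1.84]
```

```bash
python3 -m crank '-0.007 0.005 -0.003 0 -0.004 0.008 -1;0 0 0 0 0 0 -1'
python3 -c "
from h import *
go([.4755,.0258,.178],-11.8)"
```

```text
clock: 2.98
eef_pos: [0.4734, 0.028, 0.1781]
tool_rot: [0.775, 0.632, -0.001, -0.002]
ft_force: [1.8, 1.3, -0.4]
grip_width: 0.0854
t 2.98 tcp [0.4734 0.028  0.1781] shift mm [-1.8  2.6  0.1] after turn [-1.7  2.6  0.1] turn [-0.005 -0.001  0.004] F [ 1.76  1.34 -0.45] w 0.0854 q [ 0.06  0.21 -0.12  1.25  0.    1.83]
```

```bash
python3 -m crank '-0.002 0.002 0 0 0 0 -1;0 0 0 0 0 0 0.3;0 0 0 0 0 0 0.7;0 0 0 0 0 0 1;0 0 0 0 0 0 1;0 0 0 0 0 0 1;0 0 0 0 0 0 1;0 0 0 0 0 0 1'
python3 - <<'E'
from h import *
import cv2
go([.4755,.0258,.178],-11.8)
a=viewer.camera("side")[130:370,270:430,::-1];b=viewer.camera("top")[270:350,270:390,::-1]
c=np.zeros((600,800,3),np.uint8);c[:,:400]=cv2.resize(a,(400,600));c[:266,400:]=cv2.resize(b,(400,266))
cv2.imwrite("pics/g1.png",c)
E
```

```text
clock: 3.65
eef_pos: [0.4785, 0.0261, 0.1834]
tool_rot: [0.775, 0.632, 0.003, 0.001]
ft_force: [-0.3, -0.4, 0.1]
grip_width: 0.013
t 3.65 tcp [0.4785 0.0261 0.1834] shift mm [-0.9 -2.9  5.4] after turn [-0.9 -2.8  5.4] turn [ 0.004 -0.003  0.004] F [-0.28 -0.44  0.14] w 0.013 q [ 0.05  0.21 -0.11  1.25  0.    1.83]
```

View pics/g1.png

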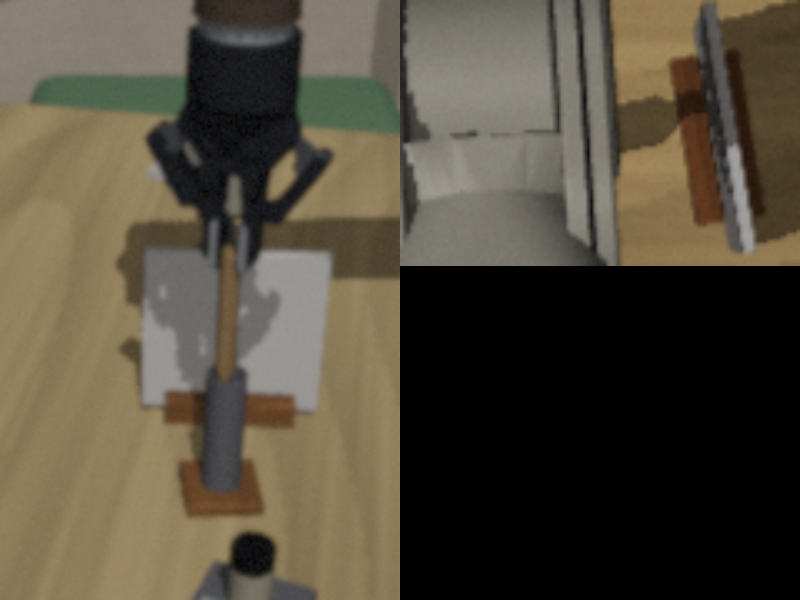

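The fingers close on the handle near its top, and the brush is upright in the pipe. The width reads 13 mm where 16 was expected, so I'll lift and check.

```bash
python3 -m crank '0 0 0 0 0 0 1;0 0 -0.02 0 0 0 1;0 0 -0.03 0 0 0 1;0 0 -0.03 0 0 0 1;0 0 -0.03 0 0 0 1;0 0 -0.01 0 0 0 1;0 0 0 0 0 0 1;0 0 0 0 0 0 1'
python3 - <<'E'
from h import *
import cv2
go([.4755,.0258,.303],-11.8)
a=viewer.camera("side")[60:370,230:460,::-1]
o=readout.get_obs();S=viewer.calibration("side")
w=viewer.camera("wrist")[:,:,::-1]
c=np.zeros((600,800,3),np.uint8);c[:,:445]=cv2.resize(a,(445,600));c[:355,445:]=cv2.resize(w[150:480,150:480],(355,355))
cv2.imwrite("pics/g2.png",c)
go([.4755,.0258,.303],-11.8)
for L in(0,.04,.06,.08,.1,.16): 
    p=o["eef_pos"]-[0,0,L]; q=proj(S,p); print(L,np.round(q,1),((q[0]-230)*445/230).round(),((q[1]-60)*600/310).round())
E
```

```text
clock: 4.42
eef_pos: [0.4757, 0.0255, 0.3049]
tool_rot: [0.775, 0.632, -0.001, -0.002]
ft_force: [-0.1, 0.6, -1.1]
grip_width: 0.0131
t 4.42 tcp [0.4757 0.0255 0.3049] shift mm [ 0.2 -0.2  1.9] after turn [ 0.2 -0.2  1.9] turn [-0.003 -0.001  0.004] F [-0.13  0.63 -1.09] w 0.0131 q [0.05 0.18 0.17 1.56 0.   1.83]
t 4.52 tcp [0.475  0.0255 0.3038] shift mm [0.4 0.4 0.8] after turn [0.4 0.4 0.8] turn [-0.006 -0.     0.004] F [ 0.14 -0.25 -0.82] w 0.0127 q [0.05 0.18 0.16 1.56 0.   1.83]
0 [365.5 183.9] 262.0 240.0
0.04 [364.2 205.4] 260.0 282.0
0.06 [363.6 215.9] 258.0 302.0
0.08 [363.  226.1] 257.0 321.0
0.1 [362.4 236.1] 256.0 341.0
0.16 [360.7 264.9] 253.0 396.0
```

View pics/g2.png

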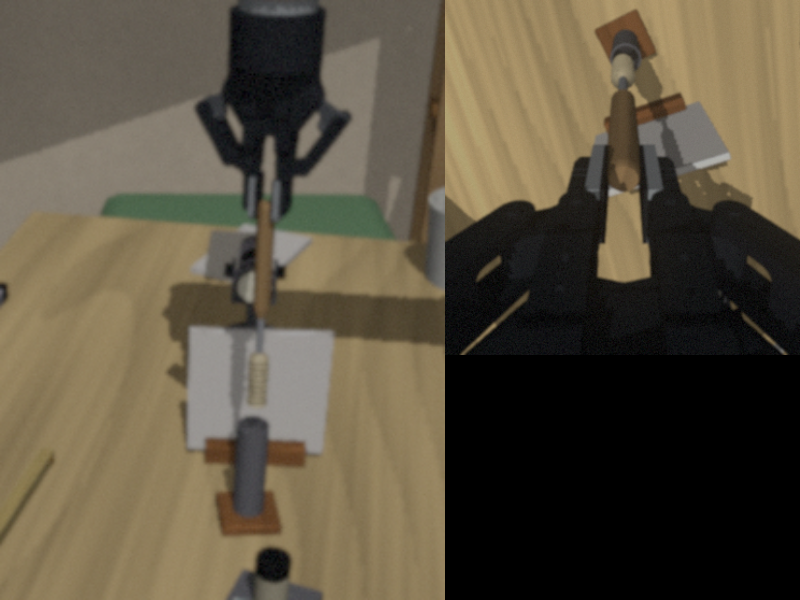

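The brush hangs in the grip. Its tip is at side crop (257,405), the handle's lower end at (262,313), and the wrist crop shows the bristles at (622,68). I'll triangulate the brush axis from these.

```bash
python3 - <<'E'
from h import *
S=viewer.calibration("side");W=viewer.calibration("wrist")
sp=lambda u,v:(230+u*230/445,60+v*310/600)
wp=lambda u,v:(150+(u-445)/1.0758,150+v/1.0758)
a=two(S,sp(262.5,313),W,wp(623,92)); b=two(S,sp(258,380),W,wp(622,68)); print(a,b)
o=readout.get_obs();p=o["eef_pos"];print(p)
for L in(0,.06,.14,.17):print(L,np.round(proj(W,p-[0,0,L]),1),np.round(proj(S,p-[0,0,L]),1))
print([np.round(x,1) for x in(sp(262.5,313),sp(258,380),sp(257,405),wp(623,92),wp(622,68),wp(625,165))])
print(viewer.calibration("wrist")["eye"])
E
```

```text
(array([0.47314821, 0.02927776, 0.23504053]), np.float64(0.004474877540675015)) (array([0.47258894, 0.02868076, 0.16477698]), np.float64(0.0024622297609872166))
[0.47502166 0.02548278 0.30377229]
0 [315.5 282.7] [365.7 184.3]
0.06 [316.1 245. ] [363.8 216.3]
0.14 [316.6 216.2] [361.5 255.8]
0.17 [316.7 208.7] [360.7 269.8]
[array([365.7, 221.7]), array([363.3, 256.3]), array([362.8, 269.2]), array([315.5, 235.5]), array([314.5, 213.2]), array([317.3, 303.4])]
[0.492002   0.10267029 0.46699675]
```

```bash
python3 -m crank '0.02 -0.006 0 0 0 0 1;0.03 -0.009 0 0 0 0 1;0.03 -0.009 0 0 0 0 1;0.03 -0.009 0 0 0 0 1;0.03 -0.009 0 0 0 0 1;0.03 -0.009 0 0 0 0 1;0.02 -0.006 0 0 0 0 1;0.01 -0.004 0 0 0 0 1;0 0 0 0 0 0 1'
python3 -c "
from h import *
go([.4545,.239,.265],-11.8)"
```

```text
clock: 5.27
eef_pos: [0.4488, 0.2386, 0.2876]
tool_rot: [0.777, 0.63, -0.015, -0.006]
ft_force: [0.2, -0.4, -0.7]
grip_width: 0.0131
t 5.27 tcp [0.4488 0.2386 0.2876] shift mm [ 1.9  6.1 22.4] after turn [ 1.5  5.5 22.6] turn [-0.029  0.015 -0.003] F [ 0.2  -0.42 -0.68] w 0.0131 q [0.48 0.27 0.24 1.57 0.01 2.26]
```

```bash
python3 -m crank '0.001 0.004 0.005 -0.015 0.008 -0.002 1;0 0.001 0.005 -0.014 0.007 0 1;0 0 0 0 0 0 1;0 0 0 0 0 0 1'
python3 - <<'E'
from h import *
import cv2
go([.4545,.239,.265],-11.8)
W=viewer.calibration("wrist");w=viewer.camera("wrist")[:,:,::-1];a=viewer.camera("side")[:,:,::-1]
c=np.zeros((600,800,3),np.uint8);c[:,:400]=cv2.resize(w[100:340,235:395],(400,600),interpolation=2);c[:,400:]=cv2.resize(a[260:440,290:410],(400,600),interpolation=2)
cv2.imwrite("pics/g3.png",c)
o=readout.get_obs();p=o["eef_pos"];S=viewer.calibration("side")
for n,q in dict(tip=p-[0.0025,-.003,.168],tipv=p-[0,0,.168],cell=[.4525,.2415,.076]).items():
    u=proj(W,q);v=proj(S,q);print(n,np.round([(u[0]-235)*2.5,(u[1]-100)*2.5]),np.round([(v[0]-290)*10/3+400,(v[1]-260)*10/3]))
E
```

```text
clock: 5.6
eef_pos: [0.4523, 0.235, 0.2732]
tool_rot: [0.776, 0.63, -0.004, 0.001]
ft_force: [0.4, 0.4, -0.0]
grip_width: 0.0131
t 5.6 tcp [0.4523 0.235  0.2732] shift mm [4.4 1.4 8.2] after turn [4.4 1.3 8.2] turn [-0.005  0.007 -0.001] F [ 0.41  0.42 -0.  ] w 0.0131 q [ 0.48  0.25  0.18  1.51 -0.    2.26]
tip [197. 263.] [631. 334.]
tipv [204. 269.] [627. 329.]
cell [201. 239.] [622. 387.]
```

View pics/g3.png

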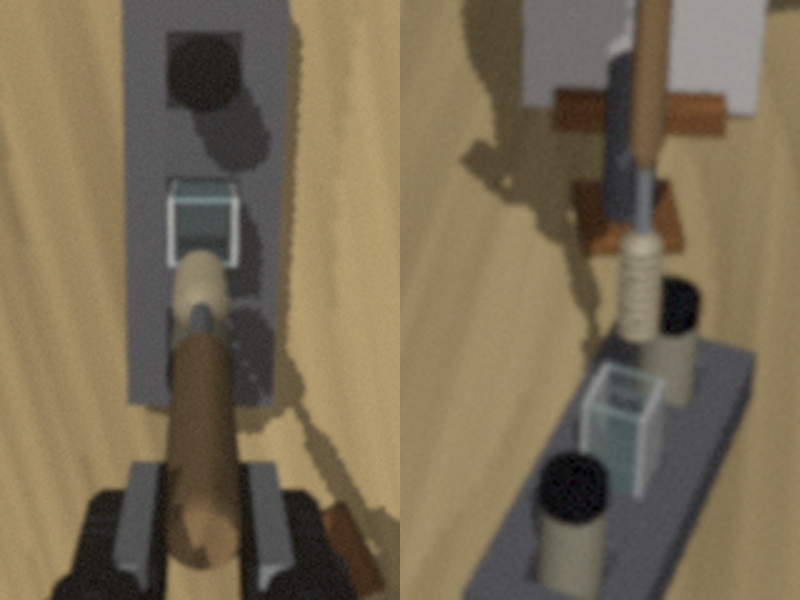

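In the wrist view the cell rim is centred at (203,232) and the brush tip is near (199,263). In the side view the rim is centred at (623,388), as predicted, and the tip is at (638,340). So I'll aim the TCP at about (0.456, 0.2415).

```bash
python3 -m crank '0.004 0.001 0.006 0 0.003 0 1;0.004 0.001 0.006 0 0.003 0 1;0 0 0 0 0 0 1'
python3 -c "
from h import *
go([.456,.2415,.250],-11.8)"
```

```text
clock: 5.95
eef_pos: [0.4575, 0.2421, 0.2615]
tool_rot: [0.777, 0.629, -0.001, -0.001]
ft_force: [0.3, 0.1, -0.5]
grip_width: 0.0133
t 5.95 tcp [0.4575 0.2421 0.2615] shift mm [-0.9 -1.3 11.5] after turn [-0.9 -1.4 11.5] turn [-0.003 -0.001 -0.004] F [ 0.28  0.12 -0.54] w 0.0133 q [0.49 0.26 0.17 1.48 0.   2.27]
```

```bash
python3 -m crank '-0.001 -0.001 0.01 0 0 0 1;0 0 0.01 0 0 0 1;0 0 0.008 0 0 0 1;0 0 0 0 0 0 1;0 0 0 0 0 0 1'
python3 -c "
from h import *
go([.456,.2415,.190],-11.8)"
```

```text
clock: 6.37
eef_pos: [0.4569, 0.2416, 0.2316]
tool_rot: [0.777, 0.629, -0.001, -0.001]
ft_force: [-0.8, 0.3, -0.2]
grip_width: 0.0131
t 6.37 tcp [0.4569 0.2416 0.2316] shift mm [-0.3 -0.7 41.6] after turn [-0.3 -0.8 41.6] turn [-0.003 -0.001 -0.004] F [-0.84  0.33 -0.25] w 0.0131 q [0.48 0.27 0.1  1.4  0.   2.27]
```

```bash
python3 - <<'E'
from h import *
import cv2
w=viewer.camera("wrist")[:,:,::-1];a=viewer.camera("side")[:,:,::-1]
c=np.zeros((600,800,3),np.uint8);c[:,:400]=cv2.resize(w[100:340,235:395],(400,600),interpolation=2);c[:,400:]=cv2.resize(a[260:440,290:410],(400,600),interpolation=2)
cv2.imwrite("pics/g4.png",c)
E
```

```text
(no output)
```

View pics/g4.png

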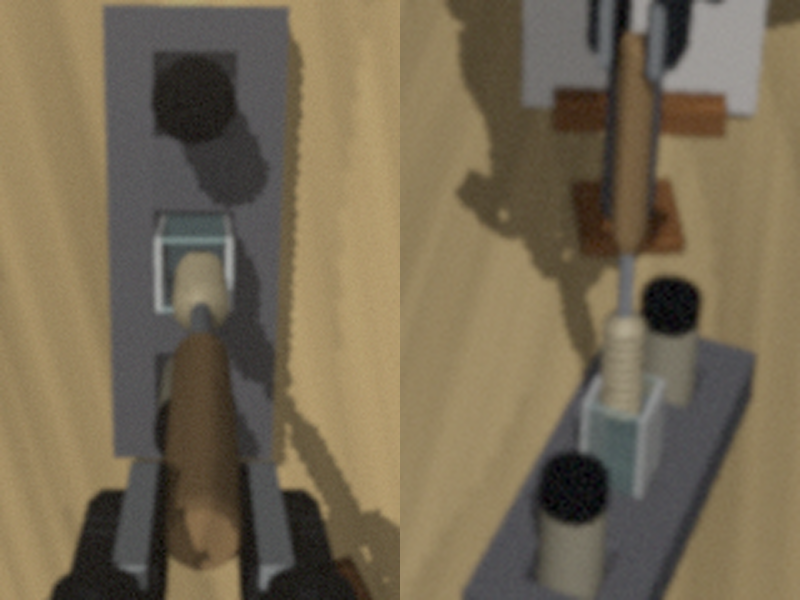

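The tip is inside the rim in both views (side (622,405)), about 2 mm to the +x side, so I'll nudge it and carry on down.

```bash
python3 -m crank '-0.0005 -0.002 0.01 0 0 0 1;0 0 0.01 0 0 0 1;0 0 0.01 0 0 0 1;0 0 0.006 0 0 0 1;0 0 0 0 0 0 1;0 0 0 0 0 0 1'
python3 -c "
from h import *
go([.4548,.2415,.190],-11.8)"
```

```text
clock: 6.97
eef_pos: [0.4569, 0.2428, 0.1969]
tool_rot: [0.777, 0.629, 0.003, -0.001]
ft_force: [0.6, -0.7, -1.0]
grip_width: 0.0133
t 6.97 tcp [0.4569 0.2428 0.1969] shift mm [-1.7 -1.8  6.9] after turn [-1.7 -1.8  6.9] turn [ 0.002 -0.005 -0.003] F [ 0.55 -0.71 -1.02] w 0.0133 q [0.49 0.28 0.02 1.31 0.   2.27]
```

```bash
python3 -m crank '-0.001 -0.001 0.003 0 0 0 1;0 0 0.003 0 0 0 1;0 0 0.002 0 0 0 1;0 0 0 0 0 0 1'
python3 -c "
from h import *
go([.4548,.2415,.190],-11.8)"
python3 -m crank '0 0 0.002 0 0 0 1;0 0 0 0 0 0 1'
```

```text
clock: 7.3
eef_pos: [0.4565, 0.2424, 0.1895]
tool_rot: [0.777, 0.629, 0.004, -0.0]
ft_force: [-0.1, 0.3, -1.1]
grip_width: 0.0129
t 7.3 tcp [0.4565 0.2424 0.1895] shift mm [-1.2 -1.5 -0.5] after turn [-1.2 -1.5 -0.5] turn [ 0.004 -0.006 -0.004] F [-0.06  0.31 -1.15] w 0.0129 q [ 0.49  0.28 -0.    1.29  0.    2.27]
clock: 7.47
eef_pos: [0.4567, 0.2424, 0.1877]
tool_rot: [0.777, 0.629, 0.004, -0.0]
ft_force: [-0.9, -0.8, -1.2]
grip_width: 0.0133
```

```bash
for i in 1 2; do :; done; python3 -m crank '0 0 0.002 0 0 0 1;0 0 0 0 0 0 1'; python3 -m crank '0 0 0.002 0 0 0 1;0 0 0 0 0 0 1'
```

```text
clock: 7.63
eef_pos: [0.4568, 0.2425, 0.1856]
tool_rot: [0.777, 0.629, 0.004, -0.0]
ft_force: [-1.0, -0.5, -0.6]
grip_width: 0.0132
clock: 7.8
eef_pos: [0.4585, 0.2435, 0.1859]
tool_rot: [0.777, 0.629, 0.007, 0.0]
ft_force: [-0.4, -0.6, -1.3]
grip_width: 0.0133
```

```bash
python3 -m crank '-0.001 -0.002 0.002 0 0 0 1;0 0 0 0 0 0 1;0 0 0 0 0 0 1'; python3 -c "
from h import *
go([.4548,.2415,.190],-11.8)"
```

```text
clock: 8.05
eef_pos: [0.4577, 0.2437, 0.1857]
tool_rot: [0.777, 0.629, 0.009, 0.001]
ft_force: [-0.2, -0.0, 0.5]
grip_width: 0.0131
t 8.05 tcp [0.4577 0.2437 0.1857] shift mm [-2.7 -2.3 -4.4] after turn [-2.7 -2.4 -4.3] turn [ 0.013 -0.014 -0.004] F [-0.21 -0.02  0.47] w 0.0131 q [ 0.49  0.27 -0.02  1.26  0.    2.27]
```

The tip touches the floor at TCP z ≈ 0.1857, so it sits 0.169 below the TCP. Now up, down, up, down.

```bash
python3 -m crank '-0.001 -0.001 -0.01 0.006 -0.007 0 1;0 0 -0.012 0.006 -0.006 0 1;0 0 -0.012 0 0 0 1;0 0 -0.01 0 0 0 1;0 0 -0.003 0 0 0 1;0 0 0 0 0 0 1;0 0 0 0 0 0 1'; python3 -c "
from h import *
go([.4555,.2418,.190],-11.8)"
```

```text
clock: 8.63
eef_pos: [0.4531, 0.2411, 0.23]
tool_rot: [0.777, 0.629, -0.005, -0.001]
ft_force: [0.2, 0.1, -0.7]
grip_width: 0.0128
t 8.63 tcp [0.4531 0.2411 0.23  ] shift mm [ 1.4  2.5 39.9] after turn [ 1.1  2.2 40. ] turn [-0.008  0.006 -0.003] F [ 0.21  0.08 -0.74] w 0.0128 q [ 0.49  0.27  0.09  1.41 -0.    2.27]
```

Tip at ≈0.061 (47 mm in the cell's frame): drawn up.

```bash
python3 -m crank '0.001 0.002 0.01 -0.004 0.003 0 1;0 0 0.01 -0.004 0.003 0 1;0 0 0.01 0 0 0 1;0 0 0.006 0 0 0 1;0 0 0.002 0 0 0 1;0 0 0 0 0 0 1;0 0 0 0 0 0 1'; python3 -c "
from h import *
go([.4555,.2418,.189],-11.8)"
```

```text
clock: 9.22
eef_pos: [0.4529, 0.2403, 0.1859]
tool_rot: [0.777, 0.629, -0.003, -0.0]
ft_force: [0.4, -0.3, 0.4]
grip_width: 0.0131
t 9.22 tcp [0.4529 0.2403 0.1859] shift mm [ 2.   2.2 -3.1] after turn [ 2.   2.3 -3.1] turn [-0.005  0.005 -0.004] F [ 0.39 -0.29  0.35] w 0.0131 q [ 0.49  0.28 -0.    1.29 -0.    2.27]
```

Second stroke reached the bottom (tip ≈ 0.017). Up and down again.

```bash
python3 -m crank '0.001 0.001 -0.01 0 0 0 1;0 0 -0.012 0 0 0 1;0 0 -0.012 0 0 0 1;0 0 -0.01 0 0 0 1;0 0 -0.003 0 0 0 1;0 0 0 0 0 0 1;0 0 0 0 0 0 1'; python3 -c "
from h import *
go([.4555,.2418,.189],-11.8)"
```

```text
clock: 9.8
eef_pos: [0.4551, 0.2418, 0.2363]
tool_rot: [0.777, 0.629, -0.002, -0.0]
ft_force: [0.8, 0.4, -1.0]
grip_width: 0.0128
t 9.8 tcp [0.4551 0.2418 0.2363] shift mm [ 0.3  0.6 47.3] after turn [ 0.1  0.4 47.3] turn [-0.003  0.004 -0.003] F [ 0.82  0.4  -0.96] w 0.0128 q [ 0.49  0.27  0.11  1.42 -0.    2.27]
```

```bash
python3 -m crank '0 0 0.01 0 0 0 1;0 0 0.01 0 0 0 1;0 0 0.01 0 0 0 1;0 0 0.01 0 0 0 1;0 0 0.004 0 0 0 1;0 0 0.002 0 0 0 1;0 0 0 0 0 0 1;0 0 0 0 0 0 1'; python3 -c "
from h import *
go([.4555,.2418,.189],-11.8)"
```

```text
clock: 10.47
eef_pos: [0.4537, 0.241, 0.1859]
tool_rot: [0.777, 0.629, -0.004, -0.0]
ft_force: [0.5, -0.5, -0.2]
grip_width: 0.0131
t 10.47 tcp [0.4537 0.241  0.1859] shift mm [ 1.2  1.5 -3.1] after turn [ 1.2  1.6 -3.1] turn [-0.006  0.005 -0.004] F [ 0.48 -0.45 -0.19] w 0.0131 q [ 0.49  0.29  0.    1.29 -0.    2.27]
```

```bash
python3 -m crank '0 0 -0.01 0 0 0 1;0 0 -0.012 0 0 0 1;0 0 -0.015 0 0 0 1;0 0 -0.015 0 0 0 1;0 0 -0.02 0 0 0 1;0 0 -0.025 0 0 0 1;0 0 -0.025 0 0 0 1;0 0 -0.01 0 0 0 1;0 0 0 0 0 0 1'; python3 -c "
from h import *
go([.478,.0255,.310],-11.8)"
```

```text
clock: 11.22
eef_pos: [0.455, 0.2419, 0.3335]
tool_rot: [0.777, 0.629, 0.001, 0.0]
ft_force: [0.6, 0.7, -0.4]
grip_width: 0.0133
t 11.22 tcp [0.455  0.2419 0.3335] shift mm [-206.9   67.4   23.5] after turn [-207.1   66.7   23.5] turn [ 0.001 -0.    -0.003] F [ 0.55  0.72 -0.41] w 0.0133 q [ 0.49  0.26  0.34  1.66 -0.    2.27]
```

```bash
python3 -m crank '-0.02 0.006 0 0 0 0 1;-0.03 0.01 0 0 0 0 1;-0.03 0.01 0.002 0 0 0 1;-0.03 0.01 0.002 0 0 0 1;-0.03 0.01 0.002 0 0 0 1;-0.03 0.01 0.002 0 0 0 1;-0.02 0.006 0 0 0 0 1;-0.01 0.003 0 0 0 0 1;0 0 0 0 0 0 1'; python3 -c "
from h import *
go([.478,.0242,.295],-11.8)"
```

```text
clock: 11.97
eef_pos: [0.4788, 0.0262, 0.3278]
tool_rot: [0.775, 0.632, 0.005, 0.002]
ft_force: [-0.2, 0.4, -0.9]
grip_width: 0.0132
t 11.97 tcp [0.4788 0.0262 0.3278] shift mm [-2.3 -0.6 32.8] after turn [-2.1 -0.4 32.8] turn [ 0.009 -0.006  0.002] F [-0.19  0.37 -0.9 ] w 0.0132 q [0.05 0.17 0.22 1.61 0.   1.83]
```

```bash
python3 -m crank '-0.001 0 0.01 0.005 -0.003 0 1;-0.001 0 0.012 0.004 -0.003 0 1;0 0 0.008 0 0 0 1;0 0 0 0 0 0 1;0 0 0 0 0 0 1'; python3 - <<'E'
from h import *
import cv2
go([.478,.0242,.285],-11.8)
w=viewer.camera("wrist")[:,:,::-1];a=viewer.camera("side")[:,:,::-1]
c=np.zeros((600,800,3),np.uint8);c[:,:400]=cv2.resize(w[100:340,235:395],(400,600),interpolation=2);c[:,400:]=cv2.resize(a[200:350,310:410],(400,600),interpolation=2)
cv2.imwrite("pics/g5.png",c)
E
```

```text
clock: 12.38
eef_pos: [0.4778, 0.0264, 0.2949]
tool_rot: [0.775, 0.632, -0.0, -0.001]
ft_force: [-0.4, -0.8, -0.5]
grip_width: 0.0127
t 12.38 tcp [0.4778 0.0264 0.2949] shift mm [-2.1  0.6  9.9] after turn [-2.1  0.6  9.9] turn [-0.001 -0.001  0.004] F [-0.39 -0.82 -0.51] w 0.0127 q [0.05 0.18 0.14 1.54 0.   1.83]
```

View pics/g5.png

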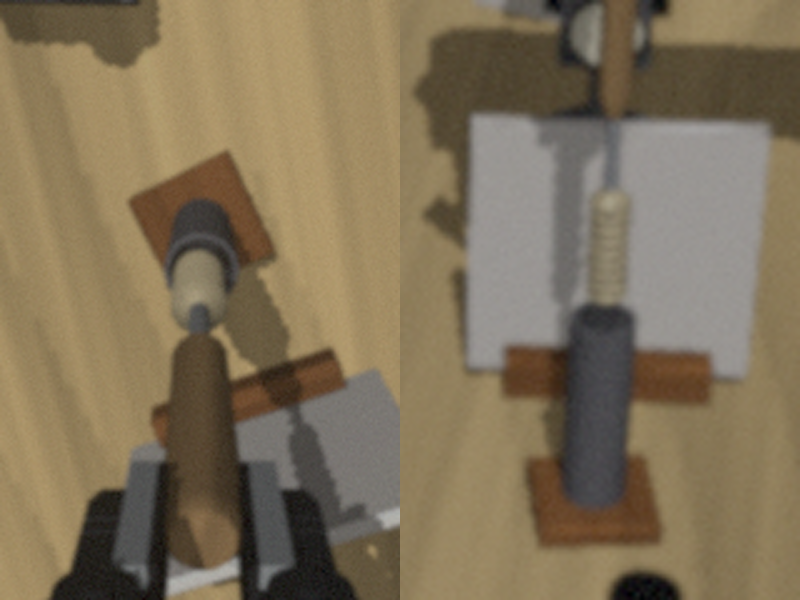

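The tip is directly over the mouth: wrist rim centre (203,262) against bristles at 199, side rim centre 603 against tip 606. I'll lower it.

```bash
python3 -m crank '-0.001 0 0.01 0 0 0 1;0 0 0.012 0 0 0 1;0 0 0.012 0 0 0 1;0 0 0 0 0 0 1'; python3 -c "
from h import *
go([.478,.0248,.186],-11.8)"
```

```text
clock: 12.82
eef_pos: [0.4797, 0.0272, 0.2631]
tool_rot: [0.774, 0.633, 0.003, 0.001]
ft_force: [-0.3, 0.1, -0.3]
grip_width: 0.0129
t 12.82 tcp [0.4797 0.0272 0.2631] shift mm [-2.9 -1.6 77.1] after turn [-2.7 -1.2 77.1] turn [ 0.005 -0.002  0.007] F [-0.26  0.15 -0.35] w 0.0129 q [0.06 0.18 0.06 1.45 0.   1.83]
```

```bash
python3 -m crank '-0.002 -0.001 0.012 0.003 0 0 1;0 0 0.015 0 0 0 1;0 0 0.015 0 0 0 1;0 0 0.015 0 0 0 1;0 0 0 0 0 0 1;0 0 0 0 0 0 1'; python3 -c "
from h import *
go([.478,.0248,.186],-11.8)"
```

```text
clock: 13.32
eef_pos: [0.4815, 0.0273, 0.2103]
tool_rot: [0.773, 0.634, 0.005, 0.003]
ft_force: [0.7, -0.5, 0.1]
grip_width: 0.0132
t 13.32 tcp [0.4815 0.0273 0.2103] shift mm [-3.3 -3.2 24.2] after turn [-3.2 -3.  24.3] turn [ 0.011 -0.005  0.01 ] F [ 0.67 -0.46  0.11] w 0.0132 q [ 0.06  0.2  -0.05  1.31  0.    1.82]
```

```bash
python3 -m crank '-0.002 -0.002 0.01 0.006 -0.003 0.006 1;-0.001 -0.001 0.008 0.005 -0.002 0.004 1;0 0 0.004 0 0 0 1;0 0 0.001 0 0 0 1;0 0 0 0 0 0 1;0 0 0 0 0 0 1'; python3 -c "
from h import *
go([.478,.0248,.186],-11.8)"
```

```text
clock: 13.82
eef_pos: [0.4805, 0.0252, 0.1891]
tool_rot: [0.776, 0.63, 0.002, 0.002]
ft_force: [0.5, -0.2, -1.1]
grip_width: 0.0132
t 13.82 tcp [0.4805 0.0252 0.1891] shift mm [-0.9 -2.4  3.1] after turn [-0.9 -2.4  3.1] turn [ 0.005 -0.001 -0.001] F [ 0.51 -0.25 -1.05] w 0.0132 q [ 0.05  0.21 -0.09  1.27 -0.    1.83]
```

```bash
python3 -m crank '0 -0.001 0.003 0 0 0 1;0 0 0.002 0 0 0 1;0 0 0 0 0 0 1;0 0 0 0 0 0 0.5;0 0 0 0 0 0 0;0 0 0 0 0 0 -0.5;0 0 0 0 0 0 -1;0 0 0 0 0 0 -1;0 0 0 0 0 0 -1'; python3 -c "
from h import *
go([.478,.0248,.186],-11.8)"
```

```text
clock: 14.57
eef_pos: [0.4805, 0.0255, 0.1851]
tool_rot: [0.776, 0.63, 0.003, 0.002]
ft_force: [-0.0, 0.0, 0.3]
grip_width: 0.0801
t 14.57 tcp [0.4805 0.0255 0.1851] shift mm [-1.2 -2.3 -0.9] after turn [-1.2 -2.4 -0.9] turn [ 0.008 -0.002 -0.001] F [-0.04  0.03  0.25] w 0.0801 q [ 0.05  0.21 -0.1   1.25 -0.    1.83]
```

Let go. Raise straight up, then go over the cell.

```bash
python3 -m crank '0 0 0 0 0 0 -1;0 0 -0.02 0 0 0 -1;0 0 -0.03 0 0 0 -1;0 0 -0.03 0 0 0 -1;0 0 -0.02 0 0 0 -1;0 0 0 0 0 0 -1'
python3 -m crank '0.02 -0.006 0 0 0 0 -1;0.03 -0.009 -0.002 0 0 0 -1;0.03 -0.009 -0.002 0 0 0 -1;0.03 -0.009 -0.002 0 0 0 -1;0.03 -0.009 -0.002 0 0 0 -1;0.03 -0.01 -0.002 0 0 0 -1;0.02 -0.006 0 0 0 0 -1;0.01 -0.003 0 0 0 0 -1;0 0 0 0 0 0 -1'
python3 - <<'E'
from h import *
import cv2
go([.453,.242,.2],-11.8)
W=viewer.calibration("wrist");w=viewer.camera("wrist")[:,:,::-1];a=viewer.camera("side")[:,:,::-1]
c=np.zeros((600,800,3),np.uint8);c[:,:400]=cv2.resize(w[40:280,235:395],(400,600),interpolation=2);c[:,400:]=cv2.resize(a[200:440,290:450],(400,600),interpolation=2)
cv2.imwrite("pics/g6.png",c)
for q in [(.453,.242,.076),(.4525,.242,.032)]:
  u=proj(W,q);print(np.round([(u[0]-235)*2.5,(u[1]-40)*2.5]))
E
```

```text
clock: 15.07
eef_pos: [0.4776, 0.0253, 0.2868]
tool_rot: [0.776, 0.63, 0.0, 0.0]
ft_force: [-0.2, 0.3, 0.1]
grip_width: 0.0856
clock: 15.82
eef_pos: [0.4595, 0.2407, 0.2934]
tool_rot: [0.778, 0.628, -0.0, 0.001]
ft_force: [0.8, -0.2, 0.6]
grip_width: 0.0853
t 15.82 tcp [0.4595 0.2407 0.2934] shift mm [ 0.  -6.9 93.4] after turn [-0.1 -6.7 93.4] turn [ 0.002  0.002 -0.007] F [ 0.76 -0.16  0.56] w 0.0853 q [ 0.48  0.26  0.25  1.55 -0.    2.27]
[186. 397.]
[187. 379.]
```

View pics/g6.png

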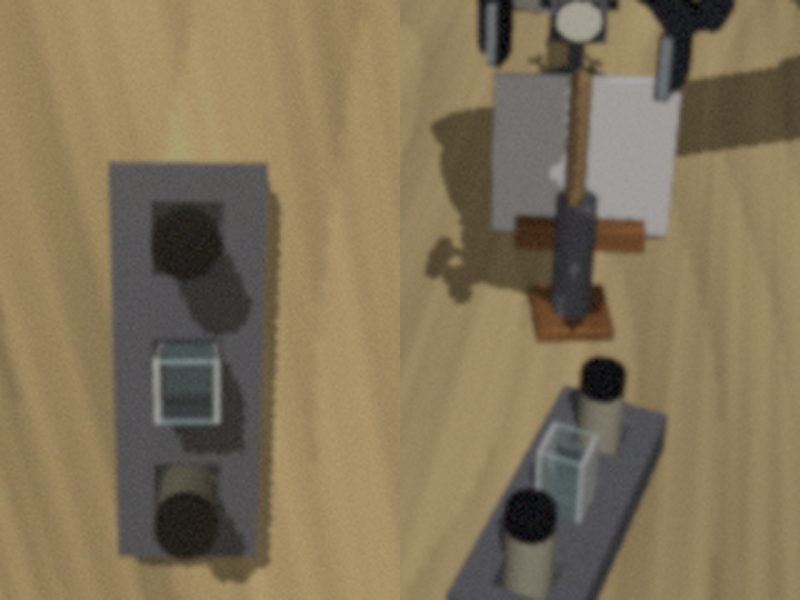

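The brush stands upright in its pipe. The cell is seated with its rim centred at wrist (187,391), square to the jaws, and the bottles have not moved. I'll descend.

```bash
python3 -m crank '0 -0.003 0.02 0 0 -0.004 -1;0 -0.003 0.03 0 0 -0.003 -1;0 0 0.03 0 0 0 -1;0 0 0.03 0 0 0 -1;0 0 0.02 0 0 0 -1;0 0 0 0 0 0 -1'; python3 -c "
from h import *
go([.4532,.242,.06],-11.8)"
```

```text
clock: 16.42
eef_pos: [0.4576, 0.2301, 0.1615]
tool_rot: [0.781, 0.625, 0.002, 0.004]
ft_force: [-0.9, -0.4, -0.5]
grip_width: 0.0852
t 16.42 tcp [0.4576 0.2301 0.1615] shift mm [ 10.8  -7.9 101.4] after turn [ 10.7  -6.8 101.5] turn [ 0.01   0.002 -0.015] F [-0.95 -0.36 -0.49] w 0.0852 q [ 0.47  0.29 -0.06  1.21 -0.01  2.26]
```

```bash
python3 -m crank '0.005 -0.004 0.005 0.005 0 -0.008 -1;0.005 -0.003 0.005 0.005 0 -0.007 -1;0 0 0 0 0 0 -1'; python3 -c "
from h import *
go([.4532,.242,.06],-11.8)"
```

```text
clock: 16.67
eef_pos: [0.4538, 0.2389, 0.1524]
tool_rot: [0.778, 0.629, -0.001, 0.0]
ft_force: [-0.4, 0.7, -0.1]
grip_width: 0.0853
t 16.67 tcp [0.4538 0.2389 0.1524] shift mm [ 3.1 -1.2 92.4] after turn [ 3.  -1.2 92.4] turn [-0.     0.002 -0.005] F [-0.39  0.66 -0.11] w 0.0853 q [ 0.49  0.3  -0.07  1.2  -0.    2.27]
```

```bash
python3 -m crank '0.003 -0.001 0.01 0 0 -0.003 -1;0 0 0.012 0 0 0 -1;0 0 0.012 0 0 0 -1;0 0 0.012 0 0 0 -1;0 0 0.012 0 0 0 -1;0 0 0 0 0 0 -1'; python3 -c "
from h import *
go([.4532,.242,.06],-11.8)"
```

```text
clock: 17.17
eef_pos: [0.4597, 0.2469, 0.0977]
tool_rot: [0.776, 0.631, 0.007, 0.002]
ft_force: [-1.4, 0.0, 0.7]
grip_width: 0.0856
t 17.17 tcp [0.4597 0.2469 0.0977] shift mm [-6.4 -5.8 37.6] after turn [-6.1 -5.4 37.7] turn [ 0.012 -0.009  0.001] F [-1.37  0.03  0.66] w 0.0856 q [ 0.49  0.35 -0.15  1.05 -0.    2.27]
```

```bash
python3 -m crank '-0.003 -0.003 0.006 0.006 -0.005 0 -1;-0.003 -0.003 0.008 0.006 -0.004 0 -1;0 0 0.008 0 0 0 -1;0 0 0 0 0 0 -1'; python3 -c "
from h import *
go([.4532,.242,.06],-11.8)"
```

```text
clock: 17.5
eef_pos: [0.4539, 0.2436, 0.0761]
tool_rot: [0.775, 0.631, 0.002, 0.0]
ft_force: [-0.4, -0.0, -0.0]
grip_width: 0.0852
t 17.5 tcp [0.4539 0.2436 0.0761] shift mm [-1.7 -0.4 16.1] after turn [-1.7 -0.4 16.1] turn [ 0.003 -0.002  0.002] F [-0.44 -0.04 -0.  ] w 0.0852 q [ 0.49  0.37 -0.19  1.01 -0.    2.27]
```

```bash
python3 -m crank '-0.001 0 0.006 0 0 0 -1;0 0 0.006 0 0 0 -1;0 0 0.003 0 0 0 -1;0 0 0 0 0 0 -1'; python3 - <<'E'
from h import *
import cv2
go([.4532,.242,.06],-11.8)
W=viewer.calibration("wrist");w=viewer.camera("wrist")[:,:,::-1]
cv2.imwrite("pics/g7.png",cv2.resize(w[120:420,160:560],(800,600)))
E
```

```text
clock: 17.83
eef_pos: [0.4543, 0.2428, 0.0601]
tool_rot: [0.775, 0.631, 0.003, 0.001]
ft_force: [0.6, -0.3, -0.9]
grip_width: 0.0854
t 17.83 tcp [0.4543 0.2428 0.0601] shift mm [-1.  -0.9  0. ] after turn [-1.  -0.9  0.1] turn [ 0.004 -0.003  0.002] F [ 0.61 -0.27 -0.94] w 0.0854 q [ 0.49  0.38 -0.21  0.97 -0.    2.27]
```

View pics/g7.png

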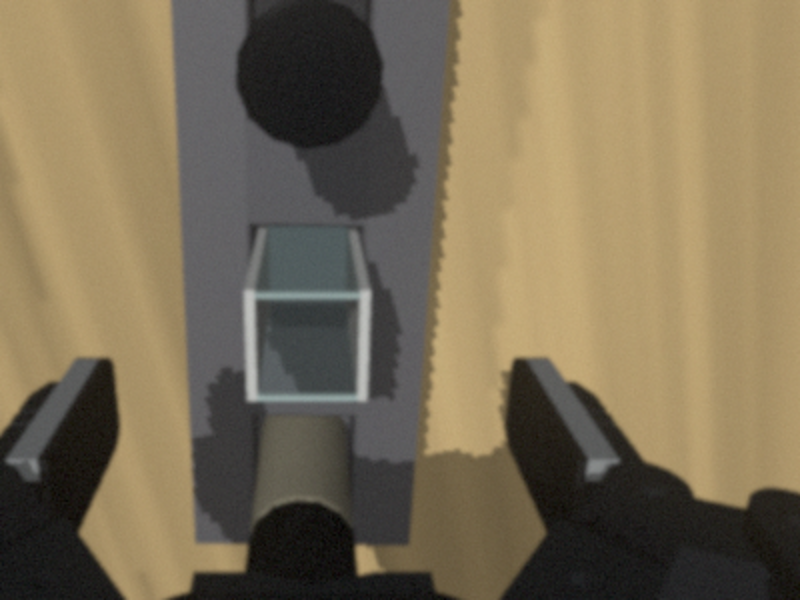

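```bash
python3 - <<'E'
from h import *
o=readout.get_obs();p=o["eef_pos"];M=R.from_quat(o["tool_rot"]).as_matrix();W=viewer.calibration("wrist")
for n,l in dict(axis76=(0,0,-.016),padtipFront=(.011,.043,.006),padtipBack=(-.011,.043,.006),padtopFront=(.011,.043,-.026),rpadtipF=(.011,-.043,.006)).items():
    u=proj(W,p+M@np.array(l));print(n,np.round([(u[0]-160)*2,(u[1]-120)*2]))
for q in[(.4532,.242,.076)]: u=proj(W,q);print(np.round([(u[0]-160)*2,(u[1]-120)*2]))
E
```

```text
axis76 [311. 354.]
padtipFront [471. 279.]
padtipBack [465. 352.]
padtopFront [502. 332.]
rpadtipF [151. 278.]
[307. 357.]
```

The pads look higher than predicted: their tips are at crop (113,360) and (513,360). I'll work out their true height from the known 85 mm opening.

```bash
python3 - <<'E'
from h import *
o=readout.get_obs();p=o["eef_pos"];W=viewer.calibration("wrist");M=R.from_quat(o["tool_rot"])
print(W["eye"],R.from_quat(W["rotation"]).as_matrix()[:,2])
for a,b,g in[((113,360),(513,360),.085)]:
    dep=W["fx"]*g/((b[0]-a[0])/2)
    for q in(a,b):
        e,d=ray(W,160+q[0]/2,120+q[1]/2); X=e+d*dep; print(dep,"tip corner",X.round(4),"tool frame",M.inv().apply(X-p).round(4))
S=viewer.calibration("side")
# g1: fingertips at side px v=130+265/2.5 with TCP ~(.478,.026,.183)
for z in(.166,.18,.19,.2,.21,.22):print(z,np.round(proj(S,(.478,.026+.011,z)),1))
E
```

```text
[0.46980001 0.31983646 0.22373372] [-0.0580107  -0.29981636 -0.95223154]
0.14350374556785486 tip corner [0.4149 0.2599 0.0952] tool frame [ 0.0088 -0.042  -0.0351]
0.14350374556785486 tip corner [0.4981 0.2428 0.0956] tool frame [ 0.0089  0.043  -0.0351]
0.166 [359.2 257.8]
0.18 [359.5 251. ]
0.19 [359.8 246.1]
0.2 [360.1 241.2]
0.21 [360.4 236.2]
0.22 [360.7 231.2]
```

The fingertips actually sit about 41 mm behind the stated place, at tool z −35 mm when open. So I must go about 43 mm lower, and the body still clears the bottle caps.

```bash
python3 -m crank '0.001 0 0.008 0.002 -0.002 0 -1;0 0 0.008 0.002 0 0 -1;0 0 0.006 0 0 0 -1;0 0 0 0 0 0 -1;0 0 0 0 0 0 -1'; python3 -c "
from h import *
go([.4537,.2445,.017],-11.8)"
```

```text
clock: 18.3
eef_pos: [0.4552, 0.2442, 0.0362]
tool_rot: [0.775, 0.631, 0.001, -0.0]
ft_force: [-0.1, 0.5, 0.5]
grip_width: 0.0853
t 18.3 tcp [0.4552 0.2442 0.0362] shift mm [-0.1 -1.6 19.2] after turn [-0.1 -1.5 19.2] turn [ 0.001 -0.002  0.002] F [-0.05  0.45  0.53] w 0.0853 q [ 0.49  0.42 -0.23  0.92  0.    2.27]
```

```bash
python3 -m crank '0 -0.001 0.006 0 0 0 -1;0 0 0.006 0 0 0 -1;0 0 0.005 0 0 0 -1;0 0 0 0 0 0 -1;0 0 0 0 0 0 -1'; python3 -c "
from h import *
go([.4537,.2445,.017],-11.8)
import cv2
W=viewer.calibration('wrist');w=viewer.camera('wrist')
np.save('w8.npy',w)
o=readout.get_obs();M=R.from_quat(o['tool_rot'])
for n,l in dict(F=(.011,.043,-.035),B=(-.011,.043,-.035),C=(0,0,-.059)).items(): print(n,np.round(proj(W,o['eef_pos']+M.apply(l))))
for sx in(-.0125,.0125):
  print(np.round(proj(W,(.4535,.2425+sx,.076))))
"
```

```text
clock: 18.72
eef_pos: [0.4541, 0.2445, 0.0173]
tool_rot: [0.775, 0.631, 0.001, -0.0]
ft_force: [-1.2, -1.4, 0.1]
grip_width: 0.0853
t 18.72 tcp [0.4541 0.2445 0.0173] shift mm [-0.  -0.4  0.3] after turn [-0.  -0.4  0.3] turn [ 0.    -0.002  0.002] F [-1.23 -1.36  0.06] w 0.0853 q [ 0.49  0.44 -0.26  0.88  0.    2.27]
F [417. 296.]
B [412. 340.]
C [315. 354.]
[322. 385.]
[308. 329.]
```

```bash
python3 -m crank '0 0 0 0 0 0 -0.5;0 0 0 0 0 0 0;0 0 0 0 0 0 0.2;0 0 0 0 0 0 0.4;0 0 0 0 0 0 1;0 0 0 0 0 0 1;0 0 0 0 0 0 1;0 0 0 0 0 0 1;0 0 0 0 0 0 1'; python3 -c "
from h import *
go([.4537,.2445,.017],-11.8)"
```

```text
clock: 19.52
eef_pos: [0.4543, 0.2449, 0.0184]
tool_rot: [0.775, 0.631, 0.001, -0.0]
ft_force: [0.7, 0.1, -0.6]
grip_width: 0.0295
t 19.52 tcp [0.4543 0.2449 0.0184] shift mm [-0.5 -0.5  1.4] after turn [-0.5 -0.5  1.4] turn [ 0.001 -0.003  0.002] F [ 0.68  0.06 -0.63] w 0.0295 q [ 0.49  0.44 -0.26  0.88  0.    2.27]
```

The width of 29.5 mm shows the fingers are on the frosted faces. I'll lift.

```bash
python3 -m crank '0 0 -0.006 0 0 0 1;0 0 -0.008 0 0 0 1;0 0 -0.01 0 0 0 1;0 0 -0.015 0 0 0 1;0 0 -0.02 0 0 0 1;0 0 -0.02 0 0 0 1;0 0 0 0 0 0 1'; python3 -c "
from h import *
go([.4537,.242,.28],-11.8)"
```

```text
clock: 20.1
eef_pos: [0.4535, 0.2441, 0.1026]
tool_rot: [0.775, 0.631, 0.0, -0.001]
ft_force: [0.9, 0.6, -0.4]
grip_width: 0.0292
t 20.1 tcp [0.4535 0.2441 0.1026] shift mm [  -1.8    0.5 -177.4] after turn [  -2.     0.6 -177.4] turn [-0.001 -0.001  0.002] F [ 0.91  0.59 -0.37] w 0.0292 q [ 0.49  0.34 -0.15  1.08  0.    2.27]
```

```bash
python3 -m crank '0 0 -0.02 0 0 0 1;0 0 -0.03 0 0 0 1;0 0 -0.03 0 0 0 1;0 0 -0.03 0 0 0 1;0 0 -0.03 0 0 0 1;0 0 -0.03 0 0 0 1;0 0 -0.015 0 0 0 1;0 0 0 0 0 0 1'; python3 -c "
from h import *
go([.5,-.196,.28],-11.8)"
```

```text
clock: 20.77
eef_pos: [0.4514, 0.2424, 0.2954]
tool_rot: [0.776, 0.631, -0.001, -0.001]
ft_force: [-0.7, 0.2, -0.4]
grip_width: 0.0293
t 20.77 tcp [0.4514 0.2424 0.2954] shift mm [-419.4  136.6   15.4] after turn [-419.2  137.2   15.4] turn [-0.002  0.001  0.002] F [-0.69  0.21 -0.44] w 0.0293 q [0.49 0.25 0.24 1.56 0.   2.27]
```

```bash
python3 -m crank '-0.02 0.007 0 0 0 0 1;-0.03 0.01 0 0 0 0 1;-0.03 0.01 0 0 0 0 1;-0.03 0.01 0 0 0 0 1;-0.03 0.01 0 0 0 0 1;-0.03 0.01 0 0 0 0 1;-0.03 0.01 0 0 0 0 1;0 0 0 0 0 0 1'; python3 -c "
from h import *
go([.5,-.196,.28],-11.8)"
```

```text
clock: 21.43
eef_pos: [0.4754, 0.0268, 0.285]
tool_rot: [0.773, 0.635, -0.004, -0.003]
ft_force: [-0.4, 0.5, 0.1]
grip_width: 0.0294
t 21.43 tcp [0.4754 0.0268 0.285 ] shift mm [-213.8   67.5    5. ] after turn [-213.1   69.6    5. ] turn [-0.01   0.003  0.01 ] F [-0.37  0.52  0.11] w 0.0294 q [ 0.06  0.18  0.12  1.52 -0.    1.82]
```

```bash
python3 -m crank '-0.02 0.007 0 -0.004 0 0 1;-0.03 0.01 0 -0.004 0 0 1;-0.03 0.01 0 0 0 0 1;-0.03 0.01 0 0 0 0 1;-0.03 0.01 0 0 0 0 1;-0.03 0.01 0 0 0 0 1;-0.025 0.007 0 0 0 0 1;0 0 0 0 0 -0.05 1;0 0 0 0 0 -0.07 1;0 0 0 0 0 -0.07 1;0 0 0 0 0 -0.07 1;0 0 0 0 0 -0.06 1;0 0 0 0 0 0 1'; python3 -c "
from h import *
go([.5,-.196,.079],7.5)"
```

```text
clock: 22.52
eef_pos: [0.4943, -0.1839, 0.2618]
tool_rot: [0.658, 0.753, -0.007, -0.014]
ft_force: [-0.6, 0.2, 0.1]
grip_width: 0.0292
t 22.52 tcp [ 0.4943 -0.1839  0.2618] shift mm [-15.    9.4 182.5] after turn [-12.7   4.1 182.8] turn [-0.029 -0.012  0.004] F [-0.64  0.18  0.06] w 0.0292 q [-0.35  0.31  0.23  1.52 -0.    1.08]
```

```bash
python3 -m crank '-0.007 0.003 0 -0.015 -0.006 0.002 1;-0.006 0.002 0 -0.014 -0.006 0.002 1;0 0 0.02 0 0 0 1;0 0 0.025 0 0 0 1;0 0 0.025 0 0 0 1;0 0 0.02 0 0 0 1;0 0 0 0 0 0 1'; python3 -c "
from h import *
go([.5,-.196,.079],7.5)"
```

```text
clock: 23.1
eef_pos: [0.5033, -0.198, 0.1667]
tool_rot: [0.663, 0.749, 0.002, 0.004]
ft_force: [-0.9, 0.4, -0.2]
grip_width: 0.029
t 23.1 tcp [ 0.5033 -0.198   0.1667] shift mm [ 2.7 -3.8 87.7] after turn [ 2.4 -3.  87.7] turn [ 0.008  0.004 -0.009] F [-0.88  0.41 -0.2 ] w 0.029 q [-0.38  0.34  0.02  1.25  0.    1.07]
```

```bash
python3 -m crank '0.001 -0.002 0.02 0.004 0.002 -0.006 1;0.001 -0.001 0.02 0.004 0.002 -0.003 1;0 0 0.02 0 0 0 1;0 0 0.012 0 0 0 1;0 0 0 0 0 0 1;0 0 0 0 0 0 1'; python3 -c "
from h import *
go([.5,-.196,.079],7.5)"
```

```text
clock: 23.6
eef_pos: [0.5031, -0.1988, 0.0966]
tool_rot: [0.661, 0.75, 0.001, 0.004]
ft_force: [0.4, -0.8, -0.1]
grip_width: 0.0294
t 23.6 tcp [ 0.5031 -0.1988  0.0966] shift mm [ 3.2 -2.9 17.6] after turn [ 3.2 -2.7 17.6] turn [ 0.007  0.004 -0.005] F [ 0.45 -0.77 -0.1 ] w 0.0294 q [-0.38  0.39 -0.09  1.08  0.    1.07]
```

```bash
python3 -m crank '0.002 -0.002 0.008 0.003 0.002 -0.004 1;0.001 -0.001 0.008 0.003 0.002 -0.001 1;0 0 0.001 0 0 0 1;0 0 0 0 0 0 1;0 0 0 0 0 0 1'; python3 - <<'E'
from h import *
import cv2
go([.5,-.196,.079],7.5)
S=viewer.calibration('side');T=viewer.calibration('top');W=viewer.calibration('wrist')
s=viewer.camera("side")[:,:,::-1];t=viewer.camera("top")[:,:,::-1];w=viewer.camera("wrist")[:,:,::-1]
c=np.zeros((600,800,3),np.uint8)
c[:,:400]=cv2.resize(w[160:400,235:395],(400,600),interpolation=2)
c[:360,400:]=cv2.resize(s[170:350,290:490],(400,360),interpolation=2)
c[360:,400:]=cv2.resize(t[240:360,340:540],(400,240),interpolation=2)
cv2.imwrite("pics/f1.png",c)
a=np.radians(7.5);ln=np.array([.511,-.2975,.105]);b=np.array([-np.sin(a),np.cos(a),0])
m=ln+.1*b
ex=np.array([np.cos(a),np.sin(a),0])
for n,q in dict(lens=ln,lenstop=ln+[0,0,.024],mid=m,rim=m+[0,0,.031],rimF=m+[0,0,.031]+.0138*b,rimR=m+[0,0,.031]+.0138*ex,bot=m-[0,0,.031]).items():
    print(n,np.round(q,4),"W",np.round((np.array(proj(W,q))-[235,160])*2.5),"S",np.round((np.array(proj(S,q))-[290,170])*2+[400,0]),"T",np.round((np.array(proj(T,q))-[340,240])*2+[400,360]))
E
```

```text
clock: 24.02
eef_pos: [0.5028, -0.1974, 0.0828]
tool_rot: [0.66, 0.752, 0.002, 0.004]
ft_force: [-0.0, 0.3, -0.2]
grip_width: 0.0293
t 24.02 tcp [ 0.5028 -0.1974  0.0828] shift mm [ 1.8 -2.7  3.7] after turn [ 1.8 -2.6  3.8] turn [ 0.008  0.004 -0.001] F [-0.01  0.31 -0.25] w 0.0293 q [-0.37  0.4  -0.12  1.05  0.    1.07]
lens [ 0.511  -0.2975  0.105 ] W [180. 755.] S [542.  77.] T [656. 468.]
lenstop [ 0.511  -0.2975  0.129 ] W [178. 870.] S [543.  59.] T [661. 466.]
mid [ 0.4979 -0.1984  0.105 ] W [176. 360.] S [544. 115.] T [560. 482.]
rim [ 0.4979 -0.1984  0.136 ] W [171. 463.] S [545.  90.] T [564. 480.]
rimF [ 0.4961 -0.1847  0.136 ] W [170. 383.] S [545.  96.] T [550. 482.]
rimR [ 0.5116 -0.1966  0.136 ] W [261. 462.] S [532.  90.] T [562. 466.]
bot [ 0.4979 -0.1984  0.074 ] W [179. 290.] S [542. 139.] T [555. 484.]
```

View pics/f1.png

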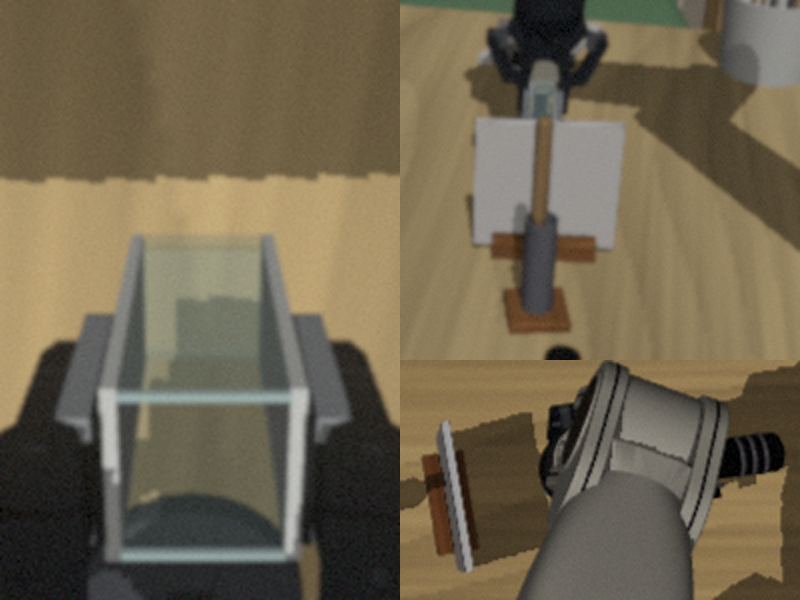

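In the wrist view the held cell is upright between the pads, with its rim centred at x≈204 (front edge 396). Beam centre is predicted at x≈171, so the cell is about 5 mm too far in +x, and it is about 5 mm too high. I'll correct both.

```bash
python3 -m crank '0.001 -0.003 0.003 0.003 0.002 0 1;0 -0.002 0.002 0.003 0 0 1;0 0 0 0 0 0 1;0 0 0 0 0 0 1;0 0 0 0 0 0 1'; python3 -c "
from h import *
go([.498,-.197,.078],7.5)"
```

```text
clock: 24.58
eef_pos: [0.4976, -0.1972, 0.0779]
tool_rot: [0.66, 0.752, 0.0, 0.002]
ft_force: [0.8, -0.2, -0.9]
grip_width: 0.0295
t 24.58 tcp [ 0.4976 -0.1972  0.0779] shift mm [ 0.2  0.5 -0.1] after turn [ 0.2  0.5 -0.1] turn [ 0.003  0.002 -0.001] F [ 0.84 -0.16 -0.92] w 0.0295 q [-0.38  0.4  -0.13  1.04 -0.    1.06]
```

```bash
python3 -m crank '0 0 0 0 0 0 1;0 0 0 0 0 0 1;0 0 0 0 0 0 1;0 0 0 0 0 0 1;0 0 0 0 0 0 1;0 0 0 0 0 0 1;0 0 0 0 0 0 1;0 0 0 0 0 0 1'; python3 - <<'E'
from h import *
import cv2
go([.498,-.197,.078],7.5)
W=viewer.calibration('wrist')
w=viewer.camera("wrist");s=viewer.camera("side")[:,:,::-1].astype(int);s0=cv2.imread("pics/side0.png").astype(int)
br=w[345:365].min(2).mean(0); idx=np.where(br>130)[0]; print("bright cols",idx)
a=np.radians(7.5);m=np.array([.498,-.1984,.136]);ex=np.array([np.cos(a),np.sin(a),0])
print([np.round(proj(W,m+k*ex),1) for k in(-.015,0,.015)])
for n,(r0,r1,c0,c1) in dict(bottA=(390,445,325,355),bottB=(340,385,360,385),rule=(285,375,200,265),tape=(385,440,140,205),handle=(232,275,350,372)).items():
    print(n,"mean abs diff",np.abs(s-s0)[r0:r1,c0:c1].mean().round(2), "ref",s0[r0:r1,c0:c1].std().round(1))
E
```

```text
clock: 25.25
eef_pos: [0.4979, -0.1973, 0.078]
tool_rot: [0.66, 0.752, 0.0, 0.002]
ft_force: [0.3, 0.1, 0.7]
grip_width: 0.0298
t 25.25 tcp [ 0.4979 -0.1973  0.078 ] shift mm [0.3 0.2 0. ] after turn [0.3 0.2 0. ] turn [ 0.003  0.002 -0.001] F [0.25 0.09 0.7 ] w 0.0298 q [-0.38  0.4  -0.13  1.04 -0.    1.06]
bright cols [279 280 281 350 351 352 353 354 355]
[array([275.2, 354.6]), array([315.7, 354.6]), array([356.3, 354.5])]
bottA mean abs diff 4.14 ref 32.1
bottB mean abs diff 5.04 ref 36.5
rule mean abs diff 1.99 ref 23.1
tape mean abs diff 2.4 ref 32.2
handle mean abs diff 10.42 ref 30.4
```

The cell is centred (rim columns about 275–356, expected 275–356), and the bottles, rule and tape look unmoved. I'll hand it in.

```bash
python3 -c "
from workcell import order
print(order.job_done())"
```

```text
the job is handed in; nothing more can be done
None
```

I scrubbed the cell with three strokes to the bottom, put the brush back in its pipe and let go of it. I then lifted the cell by its frosted faces and handed the job in with it held in the beam, at about 25 s of the 67 s allowed. The hand-in gave no verdict, so what follows rests on my own checks.

- **Strokes:** the arm stopped at a tool height of 0.186 m at the bottom of all three strokes, which puts the brush tip on the cell floor. The wrist force readings between moves stayed below about 2 N.
- **Brush:** it stood upright in the pipe in the picture taken after release.
- **Cell in the beam:** the last wrist picture put the cell within about 1 mm of the beam centre across the beam, and about at the right height. The tool was level and square to within 0.004 rad. The finger opening was 29.8 mm and the cell was still. These rest on my estimate of the beam axis, about 2 mm uncertain; I took its direction as 7.5°, but single measurements ran from 6° to 8°.
- **Bottles, rule and tape:** a before-and-after comparison of the side picture showed no sign of movement.

**Disagreements:**
- The fingertips were about 40 mm farther back than the description says. I found this from the pictures before gripping the cell and corrected for it. Because of this, I had gripped the brush near the top of its handle, and the opening read 13 mm on the 16 mm handle.
- The brush handle area in the last side picture differed more from the start than the other areas. I took this to be the arm and cell behind it, but I did not check further.

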